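# Unstack the pantry tins onto their own coasters

### The job

Take the stack of three storage tins apart and stand each tin upright in the middle of the coaster of its own colour; the stack has been left on a coaster that belongs to one of the upper two tins, so set that tin aside for a while, for instance on the cork trivet, until its coaster is free. Set the tins down gently, never dropping or tipping one, and leave the candle and the small green salt bowl where they are.

Things in the scene. Friction and masses are not known exactly. Their poses are not given: they have to be found in the camera images.
- tin_red: loose red storage tin with a flat fixed lid of the same colour, a plain upright cylinder 40 mm across and 42 mm tall, about 0.13 kg, with two thin brass lines; at the start the top of the stack, on the yellow tin. Origin: centre of its underside, z along its axis, up. It belongs on the red coaster
- tin_yellow: loose yellow storage tin with a flat fixed lid of the same colour, a plain upright cylinder 54 mm across and 50 mm tall, about 0.2 kg, with two thin brass lines; at the start the middle of the stack, on the blue tin. Origin: centre of its underside, z along its axis, up. It belongs on the yellow coaster
- tin_blue: loose blue storage tin with a flat fixed lid of the same colour, a plain upright cylinder 68 mm across and 62 mm tall, about 0.3 kg, with two thin brass lines; at the start the bottom of the stack, standing on the red or on the yellow coaster. Origin: centre of its underside, z along its axis, up. It belongs on the blue coaster
- coaster_red: fixed flat ceramic coaster, a red disc 100 mm across and 8 mm thick, no rim, lying level on the worktop; home of the red tin. Origin: centre of its underside, z up
- coaster_yellow: fixed flat ceramic coaster, a yellow disc 100 mm across and 8 mm thick, no rim, lying level on the worktop; home of the yellow tin. Origin: centre of its underside, z up
- coaster_blue: fixed flat ceramic coaster, a blue disc 100 mm across and 8 mm thick, no rim, lying level on the worktop; home of the blue tin. Origin: centre of its underside, z up
- trivet: fixed square cork trivet, 110 x 110 mm, 8 mm thick, empty: a free place to set a tin aside. Origin: centre of its underside, z up
- candle: loose bystander among the coasters: candle in an amber glass, 60 mm across, 62 mm tall to the wick. Origin: centre of its underside
- salt_bowl: loose bystander among the coasters: small empty green ceramic bowl, 60 mm across, 36 mm tall. Origin: centre of its underside
There are look-alikes about, which are no part of the job. What is shaped like the tin_blue but turquoise is not meant.

How it is judged (in metres and radians):
At the end, for the whole second after the job is handed in: Each tin stands upright (within 0.1 rad), at rest, on the coaster of its own colour, its centre within 15 mm of the coaster's centre (horizontal distance between tin_red and coaster_red below 0.015 m and z of tin_red in the frame of coaster_red between 0.004 and 0.012 m and angle between each of tin_red, tin_yellow, tin_blue's own z axis and vertical below 0.1 rad and linear speed of each of tin_red, tin_yellow, tin_blue below 0.02 m/s and horizontal distance between tin_yellow and coaster_yellow below 0.015 m and z of tin_yellow in the frame of coaster_yellow between 0.004 and 0.012 m and horizontal distance between tin_blue and coaster_blue below 0.015 m and z of tin_blue in the frame of coaster_blue between 0.004 and 0.012 m); the robot touches nothing.
It fails at once if a tin is tipped over (more than 0.6 rad) (angle between any of tin_red, tin_yellow, tin_blue's own z axis and vertical above 0.6 rad).
It fails at once if a tin is dropped: it moves faster than 0.5 m/s with its underside within 20 mm of the worktop (a free fall of about 13 mm or more) ((linear speed of tin_red above 0.5 m/s and height (world z) of tin_red below 0.02 m) or (linear speed of tin_yellow above 0.5 m/s and height (world z) of tin_yellow below 0.02 m) or (linear speed of tin_blue above 0.5 m/s and height (world z) of tin_blue below 0.02 m)).
It fails at once if the candle or the salt bowl is moved by more than 25 mm (distance of any of candle, salt_bowl from where it was at the start of the episode above 0.025 m).
It also fails if it takes over 120 s, if anything falls off the work surface, if the arm or the gripper's body presses on something with over 40 N, if the wrist force passes 120 N, or if a joint passes its speed limit or range.

### The arm

A 7-joint arm with a two-finger parallel gripper is mounted at the origin on the work surface. World frame = base frame: x ahead of the robot, y to its left, z up, the work surface at z = 0. Lengths are in mm, angles in rad, forces in N, time in s.
With the tool pointing down it reaches from about 400 to 850 mm from the base axis. Payload 6.9 kg.
Tool frame: the origin (TCP) lies at the very end of the fingers, on their centre line; the grasp point (between the pads) lies 19 mm behind it (robot.grip_depth is the distance from the TCP to the grasp point, in mm); z points along the fingers, y is the direction in which the jaws open and shut (so a half turn about z gives the same grasp; the last joint's range is limited). The gripper opens to 85 mm and grips with 20 to 120 N. Pads are 22 mm wide; open, the fingers measure 114 mm over their backs; the gripper's body (76 mm by 85 mm) begins 54 mm behind the grasp point. The pads swing forward as they close: fully open they stand 13 mm farther back than shut.
Start: joints at [1.347, 0.507, -0.238, 1.5, 0.126, 1.149, -0.155], TCP at [202.379, -591.316, 231.275] pointing down, gripper open.
Joint ranges: [-3.08, 3.08], [-0.24, 2.05], [-1.43, 1.35], [0, 2.5], [-1.52, 4.66], [0.17, 1.96], [-2.89, 2.89]. Speed limits (rad/s): [2.39, 2.39, 3.14, 3.14, 3.14, 3.14, 3.14].

### API

Orientations are given as a rotation vector (axis times angle).
In Python, from station import robot, vision, order gives the robot as it stands. The module is installed in compiled form; this text tells all that it offers.
- The arm moves only by the tool move_arm, never from a script. Its argument "motion" is a list of rows, each an object with "delta_pos": the shift along the tool's x, y, z in m, a list of three; "turn": the turn about the tool's z in degrees; "hand": the finger opening in m, from 0 to 0.0854. A call has 1 to 10 rows; each row shifts and turns the commanded pose from where the row before left it, along the tool's axes as they then stand; what a row does not reach is not made up. A row lasts 1/10 s, in which the tool goes at most 50 mm and 8.59 degrees, less where a joint would pass 70% of its speed; a pose out of reach is approached as far as the arm can. A call with a gripper value outside its range is refused whole. The fingers move at their own pace and stop on an object; "squeeze" is the grip in N (left out, the last holds). Time passes only in rows, so rows that do not move let the fingers close. It gives the time, the measured TCP pose, the force and the opening at its end, in the units of the state.
- robot.sense(): the state, without advancing time (a new reading comes with each control period).
- vision.capture(name): name is "side" or "top"; returns a dict with "img" (480x640x3 uint8, blue, green, red), "z_map" (480x640 float32, mm along the optical axis (not along the pixel's ray), 0 where there is no reading), "intrinsics" (3x3 intrinsics, pixels), "R" (3x3) and "t" (3): a world point X has camera coordinates R X + t. Camera axes: x right, y down, z forward; pixel columns grow to the right and rows downward; lengths in mm; the calibration is good to about 2 mm. A picture is of the moment at which its call begins.
- order.finish_job(): hands the job in, once; it reports no verdict.
The state is a dict: "t": time; "joint_positions": joint angles; "qd": joint speeds; "joint_torque": joint torques, N m; "tool_pos": TCP position; "tool_rot": TCP orientation; "force": force on the tool from outside, world axes, zero at the start; "torque": the same for the moment, N m; "finger_gap": opening from 0.0 (shut) to 1.0 (fully open).
Only numpy, scipy, OpenCV 4.12 (cv2) and the standard library are available. Lean on these libraries where they do the work, as an engineer would, in place of code of your own. Each camera call takes 0.05 s, during which the arm holds its last target. There are 200 camera calls.

## Working session

There is one attempt and no reset: what is moved stays moved. The work goes in short steps, Python scripts to look and compute and a tool call to move; the robot and the scene stay as the last step left them, time stands still between calls to the robot, and variables do not carry over. Pictures are saved under pics/ and viewed, about 12 in all and at most 16, crops included, and the job is handed in when it is done.

Besides the shell and the picture viewer there is one more tool, called after ">>>" by a JSON object that holds its "fn" and its "kwargs", one argument or row to a line. move_arm: Moves the arm, as the interface text tells. Its arguments: {"type":"object","properties":{"motion":{"type":"array","items":{"type":"object","properties":{"delta_pos":{"type":"array","items":{"type":"number"}},"turn":{"type":"number"},"hand":{"type":"number"}}}},"squeeze":{"type":"number"}},"required":["motion"]}

```bash
mkdir -p pics
python3 - <<'E'
from station import robot, vision
import cv2, numpy as np
print(robot.sense())
for n in("top","side"):
    c=vision.capture(n); cv2.imwrite(f"pics/{n}0.png",c["img"]); np.savez(f"{n}0.npz",**c)
    print(n,c["intrinsics"].tolist(),np.round(c["R"],3).tolist(),np.round(c["t"],1).tolist())
E
```

```text
{'t': 0.0, 'joint_positions': array([ 1.34651713,  0.50834068, -0.23751265,  1.50111382,  0.12569193,
        1.14887785, -0.15478999]), 'qd': array([ 4.44972157e-04,  4.77588912e-04, -3.49494937e-04,  2.35553456e-03,
        5.47892457e-05, -1.99098746e-04,  3.33449484e-04]), 'joint_torque': array([ 2.18564701e-04, -6.20602012e+01, -2.18594290e+00, -2.49658316e+01,
        1.28897990e-02,  1.19852056e-02,  7.62924316e-06]), 'tool_pos': array([ 202.16252423, -590.88752822,  230.43402701]), 'tool_rot': array([-3.09727807e+00, -5.15406184e-01,  4.92791386e-04]), 'force': array([ 1.13772359, -0.21729713,  0.52737385]), 'torque': array([-0.01641045, -0.04054997, -0.03632891]), 'finger_gap': 0.9995890608634339}
top [[435.8888991854343, 0.0, 308.45625560405887], [0.0, 435.8888991854343, 230.78423943956642], [0.0, 0.0, 1.0]] [[-0.006, -1.0, -0.027], [-0.982, 0.011, -0.191], [0.191, 0.025, -0.981]] [15.1, 611.5, 890.0]
side [[465.7759581186035, 0.0, 318.33345648068945], [0.0, 465.7759581186035, 239.06022676596768], [0.0, 0.0, 1.0]] [[-0.992, -0.128, 0.01], [-0.086, 0.606, -0.79], [0.095, -0.785, -0.613]] [592.8, 140.3, 915.0]
```

View pics/top0.png

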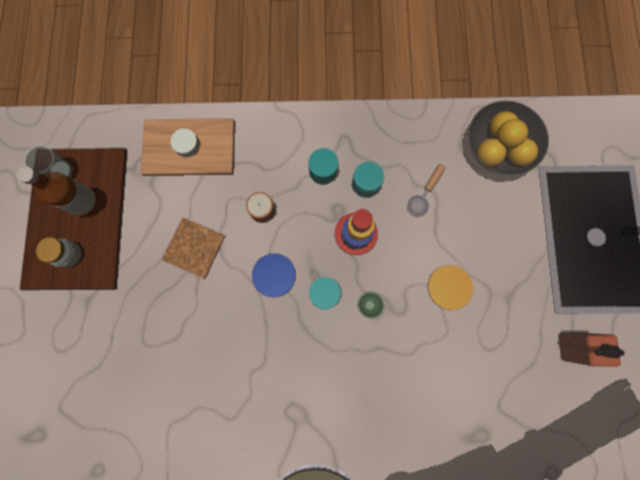

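View pics/side0.png

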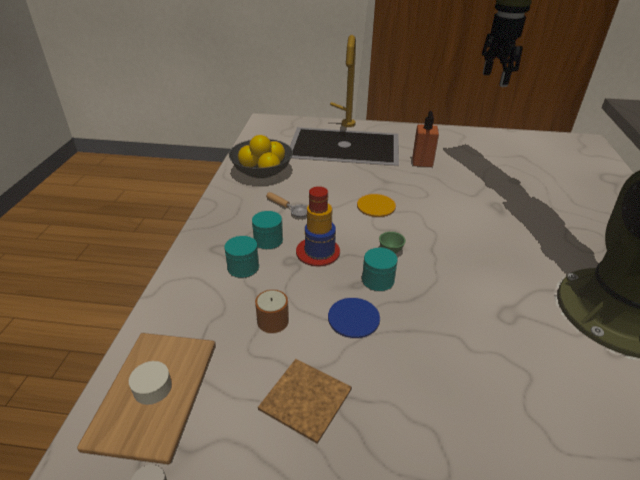

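The top view shows the stack on the red coaster (357,233), with the yellow coaster free at (451,288), blue at (274,275), the trivet at (193,247), the candle at (260,206) and the bowl at (371,305). The turquoise look-alikes are at (323,165), (368,178) and (325,293). The side view agrees.

```bash
cat > h.py <<'E'
import cv2, numpy as np
def points(c):
    z=c["z_map"].astype(float); v,u=np.mgrid[:480,:640]
    K=c["intrinsics"]; P=np.stack([(u-K[0,2])/K[0,0]*z,(v-K[1,2])/K[1,1]*z,z],-1)
    return (P-c["t"])@c["R"]   # R^T (p-t)
def ray(c,uv,h):
    uv=np.asarray(uv,float).reshape(-1,2)
    d=np.c_[uv,np.ones(len(uv))]@np.linalg.inv(c["intrinsics"]).T@c["R"]
    o=-c["R"].T@c["t"]
    return (o+d*((h-o[2])/d[:,2])[:,None])[:,:2]
HUE={"red":[(0,6),(174,180)],"yellow":[(16,26)],"blue":[(110,128)],"teal":[(80,97)],"green":[(55,80)],"brown":[(5,15)]}
def mask(c,col,smin=130,vmin=50):
    h=cv2.cvtColor(c["img"],cv2.COLOR_BGR2HSV); m=np.zeros((480,640),bool)
    for a,b in HUE[col]: m|=(h[...,0]>=a)&(h[...,0]<=b)
    return m&(h[...,1]>=smin)&(h[...,2]>=vmin)
def circ(xy):
    (x,y),r=cv2.minEnclosingCircle(xy.astype(np.float32).reshape(-1,1,2)); return round(x,1),round(y,1),round(r,1)
def kasa(xy):
    A=np.c_[2*xy,np.ones(len(xy))]; s=np.linalg.lstsq(A,(xy**2).sum(1),rcond=None)[0]
    return np.round([s[0],s[1],np.sqrt(s[2]+s[0]**2+s[1]**2)],1)
E
python3 - <<'E'
from h import *
for n in("top","side"):
    c=dict(np.load(n+"0.npz")); P=points(c); print(n)
    for col,sm in(("red",130),("yellow",130),("blue",130),("teal",110),("green",60),("brown",60)):
        m=mask(c,col,sm,25).astype(np.uint8)
        k,l,s,ce=cv2.connectedComponentsWithStats(m)
        for i in range(1,k):
            if s[i,4]<60: continue
            q=P[(l==i)&(c["z_map"]>0)]; zt=np.percentile(q[:,2],95)
            ct=cv2.findContours((l==i).astype(np.uint8),0,1)[0][0].reshape(-1,2)
            top=q[q[:,2]>zt-5]
            print(col,s[i].tolist(),"ztop",round(zt,1),"topmean",np.round(top[:,:2].mean(0),1),"contour@ztop",kasa(ray(c,ct,zt)))
E
```

```text
top
red [335, 210, 42, 44, 710] ztop 162.8 topmean [614.6 -97.2] contour@ztop [587.2 -85.   36.5]
yellow [477, 111, 61, 55, 2108] ztop 107.3 topmean [ 819.9 -437.4] contour@ztop [ 792.8 -415.2   53.6]
yellow [348, 217, 26, 22, 215] ztop 124.0 topmean [600.3 -95.9] contour@ztop [608.6 -97.2  22.7]
yellow [36, 237, 28, 26, 532] ztop 95.3 topmean [572.  559.3] contour@ztop [570.9 556.2  26.9]
yellow [428, 266, 45, 44, 1524] ztop 9.9 topmean [ 490.4 -303.1] contour@ztop [ 490.7 -302.6   47.5]
blue [253, 255, 41, 35, 763] ztop 10.1 topmean [534.9  96.2] contour@ztop [531.8  95.3  35.2]
teal [309, 149, 29, 29, 663] ztop 64.0 topmean [766.2 -23.6] contour@ztop [764.3 -23.4  32.2]
teal [354, 162, 29, 29, 657] ztop 64.2 topmean [ 733.3 -123.7] contour@ztop [ 731.9 -123.2   31.6]
teal [310, 278, 30, 30, 711] ztop 63.8 topmean [478.  -23.7] contour@ztop [477.8 -23.5  30.6]
brown [0, 0, 640, 107, 64559] ztop -742.6 topmean [1578.9   10.3] contour@ztop [1651.7   10.3  948.1]
brown [140, 118, 95, 58, 4577] ztop 18.1 topmean [829.5 298.4] contour@ztop [828.6 297.7 102.6]
brown [20, 148, 106, 142, 1
[... 2600 characters left out ...]
our@ztop [664.4 141.4  43.8]
brown [95, 319, 25, 10, 61] ztop -748.2 topmean [1506.9 -436.1] contour@ztop [1500.7 -442.6   30.5]
brown [0, 322, 118, 158, 4918] ztop -747.4 topmean [1557.3 -104.4] contour@ztop [1584.1 -144.   209.8]
brown [190, 340, 26, 62, 228] ztop 15.5 topmean [761.2 248.2] contour@ztop [765.1 253.5  36.5]
brown [258, 403, 27, 20, 86] ztop 7.9 topmean [630.8 314.7] contour@ztop [627.8 304.   19.5]
brown [284, 412, 14, 16, 61] ztop 8.5 topmean [599.3 320.5] contour@ztop [598.1 321.6   8.9]
brown [77, 446, 62, 15, 177] ztop 14.5 topmean [847.7 409.5] contour@ztop [849.1 413.2  25.9]
brown [153, 447, 23, 18, 99] ztop 14.6 topmean [763.4 403.1] contour@ztop [767.4 402.2  12.2]
```

```bash
cat >> h.py <<'E'
HUE["blue"]=[(105,135)]
def fit(c,col,zlo,zhi,h,near,rad,smin=100,vmin=15,far=None):
    """circle fit of outer edge of coloured points with height in [zlo,zhi], near=(x,y)"""
    P=points(c); m=mask(c,col,smin,vmin)&(P[...,2]>zlo)&(P[...,2]<zhi)&(np.hypot(P[...,0]-near[0],P[...,1]-near[1])<rad+25)&(c["z_map"]>0)
    ct=np.vstack([k.reshape(-1,2) for k in cv2.findContours(m.astype(np.uint8),0,1)[0]])
    xy=ray(c,ct,h)
    hull=cv2.convexHull(xy.astype(np.float32)).reshape(-1,2).astype(float)
    s=kasa(hull)
    for _ in range(5):
        e=abs(np.hypot(*(hull-s[:2]).T)-s[2]); s=kasa(hull[e<max(2,np.percentile(e,70))])
    return s,len(hull),np.round(circ(hull),1)
E
python3 - <<'E'
from h import *
for n in("top","side"):
    c=dict(np.load(n+"0.npz")); print(n)
    for a in(("red",-5,14,8,(607,-90),50),("yellow",-5,14,8,(489,-300),50),("blue",-5,14,8,(519,95),50),
             ("red",156,170,162,(610,-92),20),("yellow",114,126,120,(605,-92),27),("blue",62,76,70,(605,-90),34),("blue",8,80,70,(605,-90),34),("brown",-5,14,8,(585,278),60),("teal",56,70,62,(478,-23),34),("green",20,45,36,(450,-125),30,50)): 
        try: print(a[0],a[3],*fit(c,*a))
        except Exception as e: print(a,e)
E
```

```text
top
red 8 [614.7 -97.3  48.8] 37 [614.8 -97.1  49.4]
yellow 8 [ 490.8 -303.    49. ] 45 [ 490.7 -303.1   49.6]
blue 8 [521.3  90.7  47.3] 44 [521.3  90.9  47.9]
red 162 [614.8 -97.3  19. ] 22 [614.7 -97.1  19.7]
yellow 120 [612.3 -98.4  25.7] 22 [611.7 -98.3  26.1]
blue 70 [609.2 -96.   32. ] 18 [609.1 -95.   32.8]
blue 70 [609.2 -96.   32. ] 18 [609.1 -95.   32.8]
brown 8 [586.4 277.1  71.5] 23 [586.5 275.6  74. ]
teal 62 [477.9 -23.5  31.4] 33 [477.8 -23.5  32.1]
green 36 [234.5 -52.3 240.3] 1 [ 469.1 -104.6    0. ]
side
red 8 [611.4 -91.4  49.7] 26 [611.6 -91.5  50.9]
yellow 8 [ 487.9 -297.2   51.1] 32 [ 486.1 -296.7   53.5]
blue 8 [518.2  94.9  48.9] 43 [518.2  94.8  49.8]
red 162 [610.5 -90.1  20.9] 20 [611.3 -90.   22.5]
yellow 120 [609.2 -91.1  27.1] 17 [608.4 -90.7  28.6]
blue 70 [607.5 -86.3  33.1] 21 [605.3 -87.2  35.5]
blue 70 [601.8 -53.3  52.2] 20 [595.  -56.8  59.3]
brown 8 [582.5 280.8  74.2] 24 [582.2 279.6  77.1]
teal 62 [474.1 -17.9  34.7] 33 [475.2 -17.9  36.1]
green 36 [ 452.1 -114.6   29.2] 9 [ 447.5 -111.8   33.2]
```

>>> {"fn": "move_arm", "kwargs": {
  "motion": [
    {"delta_pos":[0,0,-0.02]},
    {"delta_pos":[0.02,0,-0.02]},
    {"delta_pos":[0.04,-0.02,-0.01]},
    {"delta_pos":[0.04,-0.04,0]},
    {"delta_pos":[0.04,-0.04,0]},
    {"delta_pos":[0.04,-0.04,0]},
    {"delta_pos":[0.04,-0.04,0]},
    {"delta_pos":[0.04,-0.04,0]},
    {"delta_pos":[0.03,-0.03,0]},
    {"delta_pos":[0.01,-0.01,0]}
  ]
}}

```text
validation failed for argument at $.mo...
```

>>> {"fn": "move_arm", "kwargs": {
  "motion": [
    {"delta_pos":[0.015,-0.01,0.0],"turn":0.0,"hand":0.085},
    {"delta_pos":[0.03,-0.018,0.0],"turn":0.0,"hand":0.085},
    {"delta_pos":[0.035,-0.022,0.0],"turn":0.0,"hand":0.085},
    {"delta_pos":[0.035,-0.022,0.0],"turn":0.0,"hand":0.085},
    {"delta_pos":[0.035,-0.022,0.0],"turn":0.0,"hand":0.085},
    {"delta_pos":[0.035,-0.022,0.0],"turn":0.0,"hand":0.085},
    {"delta_pos":[0.035,-0.022,0.0],"turn":0.0,"hand":0.085},
    {"delta_pos":[0.035,-0.022,0.0],"turn":0.0,"hand":0.085},
    {"delta_pos":[0.03,-0.018,0.0],"turn":0.0,"hand":0.085},
    {"delta_pos":[0.015,-0.01,0.0],"turn":0.0,"hand":0.085}
  ],
  "squeeze": 40
}}

```text
t: 1.1
tool_pos: [427.8, -311.5, 231.4]
tool_rot: [-3.096, -0.524, -0.002]
force: [0.2, 0.6, -0.1]
finger_gap: 0.997
```

```bash
cat >> h.py <<'E'
def delta(target):
    from station import robot
    from scipy.spatial.transform import Rotation as Ro
    s=robot.sense(); d=Ro.from_rotvec(s["tool_rot"]).inv().apply(np.array(target)-s["tool_pos"])
    print("t",round(s["t"],2),"tcp",np.round(s["tool_pos"],1),"delta",np.round(d,1),"F",np.round(s["force"],1),"gap",round(85.4*s["finger_gap"],1),"q7",np.round(s["joint_positions"],2))
E
python3 -c "
from h import *
delta((612.6,-93.7,231))"
```

```text
t 1.1 tcp [ 427.8 -311.5  231.4] delta [ 246.2 -145.     1. ] F [ 0.2  0.6 -0.1] gap 85.1 q7 [ 0.81  0.36 -0.32  1.75  0.13  1.05 -0.79]
```

>>> {"fn": "move_arm", "kwargs": {
  "motion": [
    {"delta_pos":[0.015,-0.01,0.0],"turn":0.0,"hand":0.085},
    {"delta_pos":[0.03,-0.018,0.0],"turn":0.0,"hand":0.085},
    {"delta_pos":[0.035,-0.02,0.0],"turn":0.0,"hand":0.085},
    {"delta_pos":[0.035,-0.02,0.0],"turn":0.0,"hand":0.085},
    {"delta_pos":[0.035,-0.02,0.0],"turn":0.0,"hand":0.085},
    {"delta_pos":[0.035,-0.02,0.0],"turn":0.0,"hand":0.085},
    {"delta_pos":[0.03,-0.018,0.0],"turn":0.0,"hand":0.085},
    {"delta_pos":[0.02,-0.012,0.0],"turn":0.0,"hand":0.085},
    {"delta_pos":[0.011,-0.007,0.0],"turn":0.0,"hand":0.085},
    {"delta_pos":[0.0,0.0,0.0],"turn":0.0,"hand":0.085}
  ]
}}

```text
t: 2.1
tool_pos: [611.4, -96.7, 231.0]
tool_rot: [-3.097, -0.521, 0.0]
force: [-0.4, -0.1, -0.5]
finger_gap: 0.994
```

Run:
```python
from h import *
from station import vision
delta((612.6,-93.7,126))
for n in("top","side"):
    c=vision.capture(n); np.savez(n+"1.npz",**c); cv2.imwrite(f"pics/{n}1.png",c["img"])
a,b=[cv2.imread(f"pics/{n}1.png") for n in("top","side")]
cv2.imwrite("pics/pair1.png",np.hstack([cv2.resize(a[130:330,250:450],(400,400)),cv2.resize(b[80:280,220:420],(400,400))]))
```

```text
t 2.1 tcp [611.4 -96.7 231. ] delta [  2.1  -2.3 105. ] F [-0.4 -0.1 -0.5] gap 84.9 q7 [ 0.34  0.51 -0.35  1.52  0.18  1.15 -1.29]
```

View pics/pair1.png

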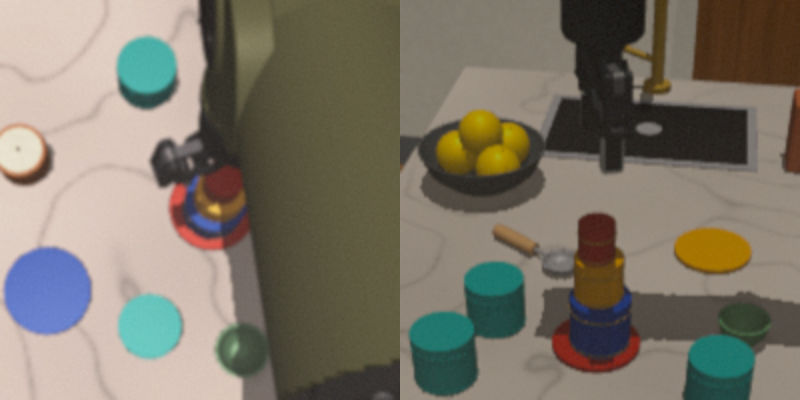

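The gripper sits above the stack in both crops: fingers at about (185,155) on the left, and at (610,150) above the red lid (597,225) on the right. The jaws have room on both sides, so I'm descending.

>>> {"fn": "move_arm", "kwargs": {
  "motion": [
    {"delta_pos":[0.002,-0.002,0.01],"turn":0.0,"hand":0.085},
    {"delta_pos":[0.0,0.0,0.02],"turn":0.0,"hand":0.085},
    {"delta_pos":[0.0,0.0,0.025],"turn":0.0,"hand":0.085},
    {"delta_pos":[0.0,0.0,0.02],"turn":0.0,"hand":0.085},
    {"delta_pos":[0.0,0.0,0.015],"turn":0.0,"hand":0.085},
    {"delta_pos":[0.0,0.0,0.01],"turn":0.0,"hand":0.085},
    {"delta_pos":[0.0,0.0,0.004],"turn":0.0,"hand":0.085},
    {"delta_pos":[0.0,0.0,0.0],"turn":0.0,"hand":0.06},
    {"delta_pos":[0.0,0.0,0.0],"turn":0.0,"hand":0.055},
    {"delta_pos":[0.0,0.0,0.0],"turn":0.0,"hand":0.05}
  ],
  "squeeze": 25
}}

```text
t: 3.2
tool_pos: [612.8, -97.0, 128.1]
tool_rot: [3.099, 0.515, 0.002]
force: [-0.6, -0.0, 0.4]
finger_gap: 0.585
```

>>> {"fn": "move_arm", "kwargs": {
  "motion": [
    {"delta_pos":[0.0,0.0,0.0],"turn":0.0,"hand":0.046},
    {"delta_pos":[0.0,0.0,0.0],"turn":0.0,"hand":0.043},
    {"delta_pos":[0.0,0.0,0.0],"turn":0.0,"hand":0.04},
    {"delta_pos":[0.0,0.0,0.0],"turn":0.0,"hand":0.037},
    {"delta_pos":[0.0,0.0,0.0],"turn":0.0,"hand":0.034},
    {"delta_pos":[0.0,0.0,0.0],"turn":0.0,"hand":0.03},
    {"delta_pos":[0.0,0.0,0.0],"turn":0.0,"hand":0.03},
    {"delta_pos":[0.0,0.0,0.0],"turn":0.0,"hand":0.03}
  ]
}}

```text
t: 4.0
tool_pos: [612.8, -97.2, 127.8]
tool_rot: [3.099, 0.515, 0.002]
force: [-0.1, -1.8, 6.2]
finger_gap: 0.466
```

Run:
```python
from h import *
from station import vision
delta((612.6,-93.7,126))
c=vision.capture("side"); cv2.imwrite("pics/s2.png",cv2.resize(c["img"][120:280,220:420],(750,600),interpolation=cv2.INTER_CUBIC))
```

```text
t 4.0 tcp [612.8 -97.2 127.8] delta [ 1.  -3.3  1.8] F [-0.1 -1.8  6.2] gap 39.8 q7 [ 0.32  0.6  -0.33  1.65  0.23  0.92 -1.34]
```

View pics/s2.png

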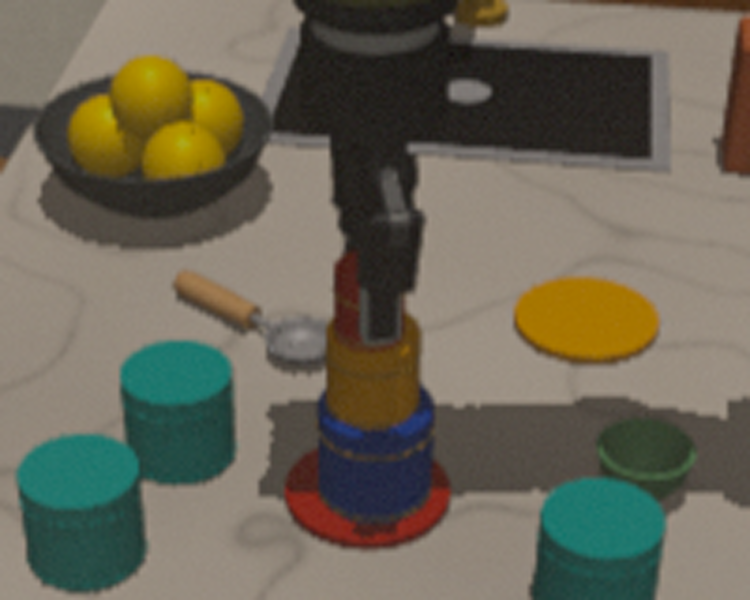

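Red is gripped at a 39.8 mm opening; in the crop the finger tip (380,330) sits just above the yellow lid. Lifting it straight up, then carrying it to the trivet.

>>> {"fn": "move_arm", "kwargs": {
  "motion": [
    {"delta_pos":[0.0,0.0,-0.003],"turn":0.0,"hand":0.03},
    {"delta_pos":[0.0,0.0,-0.006],"turn":0.0,"hand":0.03},
    {"delta_pos":[0.0,0.0,-0.01],"turn":0.0,"hand":0.03},
    {"delta_pos":[0.0,0.0,-0.015],"turn":0.0,"hand":0.03},
    {"delta_pos":[0.0,0.0,-0.02],"turn":0.0,"hand":0.03},
    {"delta_pos":[0.002,-0.008,-0.012],"turn":0.0,"hand":0.03},
    {"delta_pos":[0.005,-0.018,-0.004],"turn":0.0,"hand":0.03},
    {"delta_pos":[0.007,-0.027,0.0],"turn":0.0,"hand":0.03},
    {"delta_pos":[0.009,-0.033,0.0],"turn":0.0,"hand":0.03},
    {"delta_pos":[0.009,-0.035,0.0],"turn":0.0,"hand":0.03}
  ],
  "squeeze": 35
}}

```text
t: 5.05
tool_pos: [602.5, 30.7, 196.9]
tool_rot: [-3.098, -0.516, 0.001]
force: [0.6, 0.1, -1.9]
finger_gap: 0.461
```

>>> {"fn": "move_arm", "kwargs": {
  "motion": [
    {"delta_pos":[0.009,-0.035,0.0],"turn":0.0,"hand":0.03},
    {"delta_pos":[0.009,-0.035,0.0],"turn":0.0,"hand":0.03},
    {"delta_pos":[0.009,-0.035,0.0],"turn":0.0,"hand":0.03},
    {"delta_pos":[0.009,-0.035,0.0],"turn":0.0,"hand":0.03},
    {"delta_pos":[0.009,-0.035,0.0],"turn":0.0,"hand":0.03},
    {"delta_pos":[0.007,-0.027,0.0],"turn":0.0,"hand":0.03},
    {"delta_pos":[0.005,-0.018,0.0],"turn":0.0,"hand":0.03},
    {"delta_pos":[0.003,-0.012,0.0],"turn":0.0,"hand":0.03},
    {"delta_pos":[0.002,-0.007,0.0],"turn":0.0,"hand":0.03},
    {"delta_pos":[0.0,0.0,0.0],"turn":0.0,"hand":0.03}
  ]
}}

```text
t: 6.05
tool_pos: [584.6, 274.4, 197.1]
tool_rot: [3.099, 0.516, -0.001]
force: [-0.1, -0.3, -1.8]
finger_gap: 0.455
```

```bash
python3 -c "
from h import *
delta((584.6,275.5,17))"
```

```text
t 6.05 tcp [584.6 274.4 197.1] delta [  0.4  -1.  180.1] F [-0.1 -0.3 -1.8] gap 38.8 q7 [-0.26  0.58 -0.36  1.49  0.22  1.11 -1.91]
```

>>> {"fn": "move_arm", "kwargs": {
  "motion": [
    {"delta_pos":[0.0,0.0,0.01],"turn":0.0,"hand":0.03},
    {"delta_pos":[0.0,0.0,0.025],"turn":0.0,"hand":0.03},
    {"delta_pos":[0.0,0.0,0.03],"turn":0.0,"hand":0.03},
    {"delta_pos":[0.0,0.0,0.03],"turn":0.0,"hand":0.03},
    {"delta_pos":[0.0,0.0,0.03],"turn":0.0,"hand":0.03},
    {"delta_pos":[0.0,0.0,0.02],"turn":0.0,"hand":0.03},
    {"delta_pos":[0.0,0.0,0.015],"turn":0.0,"hand":0.03},
    {"delta_pos":[0.0,0.0,0.01],"turn":0.0,"hand":0.03},
    {"delta_pos":[0.0,0.0,0.006],"turn":0.0,"hand":0.03},
    {"delta_pos":[0.0,0.0,0.002],"turn":0.0,"hand":0.03}
  ]
}}

```text
t: 7.05
tool_pos: [584.9, 274.0, 19.2]
tool_rot: [3.099, 0.515, 0.0]
force: [-0.5, 0.3, -1.8]
finger_gap: 0.462
```

>>> {"fn": "move_arm", "kwargs": {
  "motion": [
    {"delta_pos":[0.0,0.0,0.001],"turn":0.0,"hand":0.03},
    {"delta_pos":[0.0,0.0,0.001],"turn":0.0,"hand":0.03},
    {"delta_pos":[0.0,0.0,0.0],"turn":0.0,"hand":0.03}
  ]
}}

```text
t: 7.35
tool_pos: [585.0, 274.3, 17.9]
tool_rot: [-3.099, -0.516, -0.002]
force: [-0.9, -0.1, -1.1]
finger_gap: 0.456
```

>>> {"fn": "move_arm", "kwargs": {
  "motion": [
    {"delta_pos":[0.0,0.0,0.001],"turn":0.0,"hand":0.03},
    {"delta_pos":[0.0,0.0,0.001],"turn":0.0,"hand":0.03},
    {"delta_pos":[0.0,0.0,0.0],"turn":0.0,"hand":0.03}
  ]
}}

```text
t: 7.65
tool_pos: [584.9, 274.3, 15.8]
tool_rot: [-3.099, -0.516, -0.001]
force: [-1.1, -0.7, 3.4]
finger_gap: 0.459
```

>>> {"fn": "move_arm", "kwargs": {
  "motion": [
    {"delta_pos":[0.0,0.0,0.0],"turn":0.0,"hand":0.042},
    {"delta_pos":[0.0,0.0,0.0],"turn":0.0,"hand":0.046},
    {"delta_pos":[0.0,0.0,0.0],"turn":0.0,"hand":0.055},
    {"delta_pos":[0.0,0.0,0.0],"turn":0.0,"hand":0.07},
    {"delta_pos":[0.0,0.0,-0.005],"turn":0.0,"hand":0.085},
    {"delta_pos":[0.0,0.0,-0.015],"turn":0.0,"hand":0.085},
    {"delta_pos":[0.0,0.0,-0.03],"turn":0.0,"hand":0.085},
    {"delta_pos":[0.0,0.0,-0.035],"turn":0.0,"hand":0.085},
    {"delta_pos":[0.0,0.0,-0.035],"turn":0.0,"hand":0.085},
    {"delta_pos":[0.0,0.0,-0.035],"turn":0.0,"hand":0.085}
  ]
}}

```text
t: 8.65
tool_pos: [584.6, 274.2, 173.2]
tool_rot: [-3.098, -0.516, -0.002]
force: [1.3, 0.5, -0.2]
finger_gap: 0.994
```

>>> {"fn": "move_arm", "kwargs": {
  "motion": [
    {"delta_pos":[-0.003,0.01,-0.025],"turn":0.0,"hand":0.085},
    {"delta_pos":[-0.006,0.025,-0.015],"turn":0.0,"hand":0.085},
    {"delta_pos":[-0.009,0.035,0.0],"turn":0.0,"hand":0.085},
    {"delta_pos":[-0.01,0.04,0.0],"turn":0.0,"hand":0.085},
    {"delta_pos":[-0.01,0.04,0.0],"turn":0.0,"hand":0.085},
    {"delta_pos":[-0.01,0.04,0.0],"turn":0.0,"hand":0.085},
    {"delta_pos":[-0.01,0.04,0.0],"turn":0.0,"hand":0.085},
    {"delta_pos":[-0.01,0.04,0.0],"turn":0.0,"hand":0.085},
    {"delta_pos":[-0.006,0.025,0.0],"turn":0.0,"hand":0.085},
    {"delta_pos":[-0.003,0.01,0.0],"turn":0.0,"hand":0.085}
  ]
}}

```text
t: 9.65
tool_pos: [610.7, -43.2, 211.4]
tool_rot: [3.098, 0.508, 0.001]
force: [0.4, -0.2, -0.3]
finger_gap: 0.997
```

Run:
```python
from h import *
from station import vision
T=dict(np.load("top0.npz"))
delta((612,-97,80))
for n in("top","side"):
    c=vision.capture(n); np.savez(n+"3.npz",**c); cv2.imwrite(f"pics/{n}3.png",c["img"])
    for a in(("red",40,60,50,(584.6,275),20),("yellow",112,126,120,(610,-94),27),("blue",62,76,70,(608,-91),34)):
        try: print(n,a[0],*fit(c,*a))
        except Exception as e: print(a,e)
a,b=[cv2.imread(f"pics/{n}3.png") for n in("top","side")]
cv2.imwrite("pics/pair3.png",np.hstack([cv2.resize(a[130:330,170:450],(400,286)),cv2.resize(b[140:440,210:490],(400,286))]))
```

```text
t 9.65 tcp [610.7 -43.2 211.4] delta [-16.   51.1 131.5] F [ 0.4 -0.2 -0.3] gap 85.1 q7 [ 0.25  0.51 -0.35  1.57  0.19  1.1  -1.4 ]
top red [587.1 272.9  19.5] 25 [587.  272.9  20.5]
('yellow', 112, 126, 120, (610, -94), 27) need at least one array to concatenate
('blue', 62, 76, 70, (608, -91), 34) need at least one array to concatenate
side red [582.5 279.1  20.7] 26 [583.3 279.3  21.7]
side yellow [608.5 -90.9  28.8] 23 [608.8 -90.7  30.3]
side blue [605.2 -83.9  31.6] 14 [604.7 -83.4  32.4]
```

View pics/pair3.png

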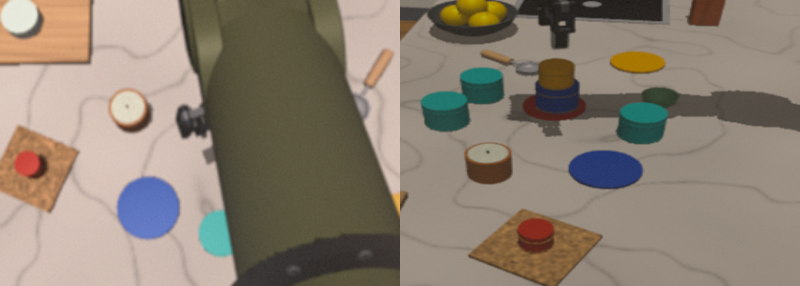

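Red stands upright on the trivet (535,232 in the right crop), and the yellow/blue stack is undisturbed. Next is the yellow tin.

>>> {"fn": "move_arm", "kwargs": {
  "motion": [
    {"delta_pos":[-0.005,0.014,0.0],"turn":0.0,"hand":0.085},
    {"delta_pos":[-0.007,0.02,0.0],"turn":0.0,"hand":0.085},
    {"delta_pos":[-0.0054,0.0166,0.0105],"turn":0.0,"hand":0.085},
    {"delta_pos":[0.0,0.0,0.015],"turn":0.0,"hand":0.085},
    {"delta_pos":[0.0,0.0,0.03],"turn":0.0,"hand":0.085},
    {"delta_pos":[0.0,0.0,0.03],"turn":0.0,"hand":0.085},
    {"delta_pos":[0.0,0.0,0.02],"turn":0.0,"hand":0.085},
    {"delta_pos":[0.0,0.0,0.014],"turn":0.0,"hand":0.085},
    {"delta_pos":[0.0,0.0,0.01],"turn":0.0,"hand":0.085},
    {"delta_pos":[0.0,0.0,0.0],"turn":0.0,"hand":0.085}
  ],
  "squeeze": 25
}}

```text
t: 10.75
tool_pos: [610.0, -92.6, 79.6]
tool_rot: [-3.098, -0.516, 0.003]
force: [-0.0, -0.0, 0.6]
finger_gap: 0.995
```

>>> {"fn": "move_arm", "kwargs": {
  "motion": [
    {"delta_pos":[0.0,0.0,0.0],"turn":0.0,"hand":0.07},
    {"delta_pos":[0.0,0.0,0.0],"turn":0.0,"hand":0.064},
    {"delta_pos":[0.0,0.0,0.0],"turn":0.0,"hand":0.06},
    {"delta_pos":[0.0,0.0,0.0],"turn":0.0,"hand":0.057},
    {"delta_pos":[0.0,0.0,0.0],"turn":0.0,"hand":0.054},
    {"delta_pos":[0.0,0.0,0.0],"turn":0.0,"hand":0.051},
    {"delta_pos":[0.0,0.0,0.0],"turn":0.0,"hand":0.048},
    {"delta_pos":[0.0,0.0,0.0],"turn":0.0,"hand":0.044},
    {"delta_pos":[0.0,0.0,0.0],"turn":0.0,"hand":0.044},
    {"delta_pos":[0.0,0.0,0.0],"turn":0.0,"hand":0.044}
  ]
}}

```text
t: 11.75
tool_pos: [610.9, -93.3, 81.4]
tool_rot: [3.098, 0.515, 0.002]
force: [-0.1, -2.5, 5.9]
finger_gap: 0.628
```

Run:
```python
from h import *
from station import vision
delta((610.5,-97,82))
c=vision.capture("side")
for a in(("yellow",112,126,120,(610,-94),27),("blue",62,76,70,(608,-91),34)):
    print(a[0],*fit(c,*a))
```

```text
t 11.75 tcp [610.9 -93.3  81.4] delta [-1.6  3.3 -0.6] F [-0.1 -2.5  5.9] gap 53.7 q7 [ 0.3   0.65 -0.31  1.71  0.26  0.82 -1.37]
yellow [608.2 -86.8  27.9] 12 [611.1 -86.7  29.8]
blue [606.5 -82.8  31.1] 15 [606.5 -82.6  31.8]
```

>>> {"fn": "move_arm", "kwargs": {
  "motion": [
    {"delta_pos":[0.0,0.0,-0.003],"turn":0.0,"hand":0.044},
    {"delta_pos":[0.0,0.0,-0.006],"turn":0.0,"hand":0.044},
    {"delta_pos":[0.0,0.0,-0.01],"turn":0.0,"hand":0.044},
    {"delta_pos":[0.0,0.0,-0.015],"turn":0.0,"hand":0.044},
    {"delta_pos":[-0.003,0.003,-0.02],"turn":0.0,"hand":0.044},
    {"delta_pos":[-0.01,0.008,-0.015],"turn":0.0,"hand":0.044},
    {"delta_pos":[-0.018,0.015,-0.007],"turn":0.0,"hand":0.044},
    {"delta_pos":[-0.025,0.022,0.0],"turn":0.0,"hand":0.044},
    {"delta_pos":[-0.028,0.025,0.0],"turn":0.0,"hand":0.044},
    {"delta_pos":[-0.028,0.025,0.0],"turn":0.0,"hand":0.044}
  ],
  "squeeze": 40
}}

```text
t: 12.8
tool_pos: [534.9, -223.5, 157.4]
tool_rot: [3.099, 0.516, -0.0]
force: [1.1, -0.2, -2.8]
finger_gap: 0.621
```

>>> {"fn": "move_arm", "kwargs": {
  "motion": [
    {"delta_pos":[-0.025,0.022,0.0],"turn":0.0,"hand":0.044},
    {"delta_pos":[-0.02,0.017,0.0],"turn":0.0,"hand":0.044},
    {"delta_pos":[-0.013,0.011,0.0],"turn":0.0,"hand":0.044},
    {"delta_pos":[-0.009,0.007,0.0],"turn":0.0,"hand":0.044},
    {"delta_pos":[-0.003,0.003,0.0],"turn":0.0,"hand":0.044},
    {"delta_pos":[0.0,0.0,0.0],"turn":0.0,"hand":0.044}
  ]
}}

```text
t: 13.4
tool_pos: [489.8, -300.9, 156.9]
tool_rot: [-3.099, -0.516, -0.001]
force: [-0.5, 0.6, -1.9]
finger_gap: 0.623
```

```bash
python3 -c "
from h import *
delta((489.3,-302.2,21))"
```

```text
t 13.4 tcp [ 489.8 -300.9  156.9] delta [ -1.    1.1 135.9] F [-0.5  0.6 -1.9] gap 53.2 q7 [ 0.73  0.51 -0.34  1.74  0.2   0.93 -0.93]
```

>>> {"fn": "move_arm", "kwargs": {
  "motion": [
    {"delta_pos":[-0.001,0.001,0.01],"turn":0.0,"hand":0.044},
    {"delta_pos":[0.0,0.0,0.02],"turn":0.0,"hand":0.044},
    {"delta_pos":[0.0,0.0,0.025],"turn":0.0,"hand":0.044},
    {"delta_pos":[0.0,0.0,0.025],"turn":0.0,"hand":0.044},
    {"delta_pos":[0.0,0.0,0.02],"turn":0.0,"hand":0.044},
    {"delta_pos":[0.0,0.0,0.015],"turn":0.0,"hand":0.044},
    {"delta_pos":[0.0,0.0,0.01],"turn":0.0,"hand":0.044},
    {"delta_pos":[0.0,0.0,0.006],"turn":0.0,"hand":0.044},
    {"delta_pos":[0.0,0.0,0.003],"turn":0.0,"hand":0.044},
    {"delta_pos":[0.0,0.0,0.001],"turn":0.0,"hand":0.044}
  ]
}}

```text
t: 14.4
tool_pos: [489.3, -302.4, 21.9]
tool_rot: [3.099, 0.516, 0.001]
force: [0.9, -0.1, -2.5]
finger_gap: 0.623
```

>>> {"fn": "move_arm", "kwargs": {
  "motion": [
    {"delta_pos":[0.0,0.0,0.001],"turn":0.0,"hand":0.044},
    {"delta_pos":[0.0,0.0,0.001],"turn":0.0,"hand":0.044},
    {"delta_pos":[0.0,0.0,0.0],"turn":0.0,"hand":0.044}
  ]
}}

```text
t: 14.7
tool_pos: [489.0, -302.7, 20.1]
tool_rot: [3.099, 0.515, 0.001]
force: [0.0, -0.1, -2.4]
finger_gap: 0.62
```

>>> {"fn": "move_arm", "kwargs": {
  "motion": [
    {"delta_pos":[0.0,0.0,0.001],"turn":0.0,"hand":0.044},
    {"delta_pos":[0.0,0.0,0.0005],"turn":0.0,"hand":0.044},
    {"delta_pos":[0.0,0.0,0.0],"turn":0.0,"hand":0.044}
  ]
}}

```text
t: 15.0
tool_pos: [489.1, -302.8, 19.5]
tool_rot: [3.098, 0.515, 0.001]
force: [-3.2, 0.7, 8.2]
finger_gap: 0.62
```

>>> {"fn": "move_arm", "kwargs": {
  "motion": [
    {"delta_pos":[0.0,0.0,0.0],"turn":0.0,"hand":0.056},
    {"delta_pos":[0.0,0.0,0.0],"turn":0.0,"hand":0.06},
    {"delta_pos":[0.0,0.0,0.0],"turn":0.0,"hand":0.07},
    {"delta_pos":[0.0,0.0,0.0],"turn":0.0,"hand":0.08},
    {"delta_pos":[0.0,0.0,-0.005],"turn":0.0,"hand":0.085},
    {"delta_pos":[0.0,0.0,-0.015],"turn":0.0,"hand":0.085},
    {"delta_pos":[0.0,0.0,-0.03],"turn":0.0,"hand":0.085},
    {"delta_pos":[0.0,0.0,-0.035],"turn":0.0,"hand":0.085},
    {"delta_pos":[0.0,0.0,-0.035],"turn":0.0,"hand":0.085},
    {"delta_pos":[0.0,0.0,-0.015],"turn":0.0,"hand":0.085}
  ]
}}

```text
t: 16.0
tool_pos: [490.2, -303.0, 157.0]
tool_rot: [3.096, 0.515, 0.006]
force: [0.3, -0.6, -0.4]
finger_gap: 1.0
```

Run:
```python
from h import *
from station import vision
for n in("top","side"):
    c=vision.capture(n); np.savez(n+"4.npz",**c); cv2.imwrite(f"pics/{n}4.png",c["img"])
    for a in(("yellow",50,66,58,(489,-300),27),("blue",62,76,70,(608,-91),34)):
        try: print(n,a[0],*fit(c,*a))
        except Exception as e: print(n,a,e)
delta((608,-95,140))
a,b=[cv2.imread(f"pics/{n}4.png") for n in("top","side")]
cv2.imwrite("pics/pair4.png",np.hstack([cv2.resize(a[150:350,270:490],(396,360)),cv2.resize(b[120:320,210:430],(396,360))]))
```

```text
top yellow [ 490.  -301.6   25.9] 10 [ 489.4 -300.1   26.6]
top blue [609.9 -96.3  32.5] 29 [609.9 -96.2  33.2]
side yellow [ 486.6 -291.9   29. ] 18 [ 485.3 -291.7   31.7]
side blue [607.  -88.5  35. ] 29 [607.  -88.4  36.3]
t 16.1 tcp [ 490.2 -303.2  156.1] delta [ 178.8 -159.    16.1] F [0.3 0.  0.8] gap 84.8 q7 [ 0.73  0.51 -0.34  1.74  0.21  0.92 -0.94]
```

View pics/pair4.png

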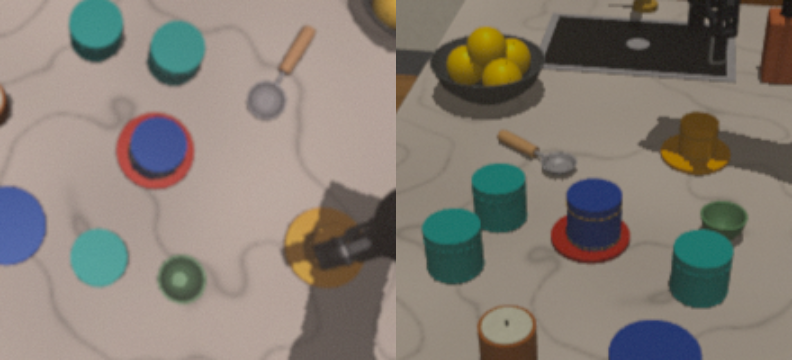

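Yellow stands on its coaster (about (695,150) in the right crop), and blue is undisturbed on the red coaster (158,148 in the left). Moving over blue.

>>> {"fn": "move_arm", "kwargs": {
  "motion": [
    {"delta_pos":[0.008,-0.007,0.0],"turn":0.0,"hand":0.085},
    {"delta_pos":[0.02,-0.018,0.0],"turn":0.0,"hand":0.085},
    {"delta_pos":[0.03,-0.027,0.0],"turn":0.0,"hand":0.085},
    {"delta_pos":[0.035,-0.031,0.0],"turn":0.0,"hand":0.085},
    {"delta_pos":[0.034,-0.03,0.0],"turn":0.0,"hand":0.085},
    {"delta_pos":[0.026,-0.023,0.0],"turn":0.0,"hand":0.085},
    {"delta_pos":[0.016,-0.014,0.0],"turn":0.0,"hand":0.085},
    {"delta_pos":[0.0084,-0.007,0.0],"turn":0.0,"hand":0.085},
    {"delta_pos":[0.002,-0.0021,0.0],"turn":0.0,"hand":0.085},
    {"delta_pos":[0.0,0.0,0.0],"turn":0.0,"hand":0.085}
  ]
}}

```text
t: 17.1
tool_pos: [606.5, -94.5, 152.5]
tool_rot: [3.099, 0.515, -0.003]
force: [-0.4, -0.3, 0.2]
finger_gap: 0.998
```

```bash
python3 -c "
from h import *
delta((608.5,-94.7,30))"
```

```text
t 17.1 tcp [606.5 -94.5 152.5] delta [  2.    0.9 122.5] F [-0.4 -0.3  0.2] gap 85.2 q7 [ 0.32  0.57 -0.34  1.64  0.22  0.97 -1.33]
```

>>> {"fn": "move_arm", "kwargs": {
  "motion": [
    {"delta_pos":[0.002,0.001,0.01],"turn":0.0,"hand":0.085},
    {"delta_pos":[0.0,0.0,0.02],"turn":0.0,"hand":0.085},
    {"delta_pos":[0.0,0.0,0.02],"turn":0.0,"hand":0.085},
    {"delta_pos":[0.0,0.0,0.01],"turn":0.0,"hand":0.085},
    {"delta_pos":[0.0,0.0,0.005],"turn":0.0,"hand":0.085},
    {"delta_pos":[0.0,0.0,0.0],"turn":0.0,"hand":0.085}
  ]
}}

```text
t: 17.7
tool_pos: [609.0, -94.8, 87.8]
tool_rot: [-3.099, -0.514, 0.002]
force: [0.8, 0.1, -0.2]
finger_gap: 0.999
```

```bash
python3 -c "
from h import *
delta((608.5,-94.7,28))"
```

```text
t 17.7 tcp [609.  -94.8  87.8] delta [-0.3 -0.3 59.8] F [ 0.8  0.1 -0.2] gap 85.3 q7 [ 0.31  0.64 -0.32  1.7   0.26  0.84 -1.36]
```

>>> {"fn": "move_arm", "kwargs": {
  "motion": [
    {"delta_pos":[0.0,0.0,0.006],"turn":0.0,"hand":0.085},
    {"delta_pos":[0.0,0.0,0.008],"turn":0.0,"hand":0.085},
    {"delta_pos":[0.0,0.0,0.008],"turn":0.0,"hand":0.085},
    {"delta_pos":[0.0,0.0,0.008],"turn":0.0,"hand":0.085},
    {"delta_pos":[0.0,0.0,0.008],"turn":0.0,"hand":0.085},
    {"delta_pos":[0.0,0.0,0.008],"turn":0.0,"hand":0.085},
    {"delta_pos":[0.0,0.0,0.008],"turn":0.0,"hand":0.085},
    {"delta_pos":[0.0,0.0,0.004],"turn":0.0,"hand":0.085},
    {"delta_pos":[0.0,0.0,0.001],"turn":0.0,"hand":0.085},
    {"delta_pos":[0.0,0.0,0.0],"turn":0.0,"hand":0.085}
  ],
  "squeeze": 25
}}

```text
t: 18.7
tool_pos: [609.4, -94.2, 29.2]
tool_rot: [-3.099, -0.516, 0.0]
force: [-0.3, -0.3, -0.8]
finger_gap: 0.996
```

>>> {"fn": "move_arm", "kwargs": {
  "motion": [
    {"delta_pos":[0.0,0.0,0.0],"turn":0.0,"hand":0.078},
    {"delta_pos":[0.0,0.0,0.0],"turn":0.0,"hand":0.074},
    {"delta_pos":[0.0,0.0,0.0],"turn":0.0,"hand":0.071},
    {"delta_pos":[0.0,0.0,0.0],"turn":0.0,"hand":0.068},
    {"delta_pos":[0.0,0.0,0.0],"turn":0.0,"hand":0.064},
    {"delta_pos":[0.0,0.0,0.0],"turn":0.0,"hand":0.06},
    {"delta_pos":[0.0,0.0,0.0],"turn":0.0,"hand":0.056},
    {"delta_pos":[0.0,0.0,0.0],"turn":0.0,"hand":0.056},
    {"delta_pos":[0.0,0.0,0.0],"turn":0.0,"hand":0.056},
    {"delta_pos":[0.0,0.0,0.0],"turn":0.0,"hand":0.056}
  ]
}}

```text
t: 19.7
tool_pos: [609.8, -94.9, 29.9]
tool_rot: [3.098, 0.515, 0.002]
force: [0.2, -2.6, 5.7]
finger_gap: 0.792
```

>>> {"fn": "move_arm", "kwargs": {
  "motion": [
    {"delta_pos":[0.0,0.0,-0.003],"turn":0.0,"hand":0.056},
    {"delta_pos":[0.0,0.0,-0.006],"turn":0.0,"hand":0.056},
    {"delta_pos":[0.0,0.0,-0.012],"turn":0.0,"hand":0.056},
    {"delta_pos":[0.0,0.0,-0.02],"turn":0.0,"hand":0.056},
    {"delta_pos":[0.0,0.0,-0.025],"turn":0.0,"hand":0.056},
    {"delta_pos":[-0.001,-0.006,-0.02],"turn":0.0,"hand":0.056},
    {"delta_pos":[-0.002,-0.015,-0.01],"turn":0.0,"hand":0.056},
    {"delta_pos":[-0.003,-0.025,-0.004],"turn":0.0,"hand":0.056},
    {"delta_pos":[-0.004,-0.032,0.0],"turn":0.0,"hand":0.056},
    {"delta_pos":[-0.004,-0.035,0.0],"turn":0.0,"hand":0.056}
  ],
  "squeeze": 50
}}

```text
t: 20.7
tool_pos: [558.2, 9.6, 129.4]
tool_rot: [-3.099, -0.515, 0.001]
force: [0.6, 0.6, -3.9]
finger_gap: 0.781
```

>>> {"fn": "move_arm", "kwargs": {
  "motion": [
    {"delta_pos":[-0.004,-0.034,0.0],"turn":0.0,"hand":0.056},
    {"delta_pos":[-0.003,-0.026,0.0],"turn":0.0,"hand":0.056},
    {"delta_pos":[-0.002,-0.016,0.0],"turn":0.0,"hand":0.056},
    {"delta_pos":[-0.001,-0.009,0.0],"turn":0.0,"hand":0.056},
    {"delta_pos":[0.0,-0.004,0.0],"turn":0.0,"hand":0.056},
    {"delta_pos":[0.0,0.0,0.0],"turn":0.0,"hand":0.056}
  ]
}}

```text
t: 21.3
tool_pos: [521.5, 88.7, 129.3]
tool_rot: [3.099, 0.515, 0.0]
force: [1.0, 1.3, -2.2]
finger_gap: 0.783
```

```bash
python3 -c "
from h import *
delta((520.5,91,33))"
```

```text
t 21.3 tcp [521.5  88.7 129.3] delta [-0.2 -2.5 96.3] F [ 1.   1.3 -2.2] gap 66.9 q7 [ 0.02  0.48 -0.34  1.89  0.22  0.8  -1.68]
```

>>> {"fn": "move_arm", "kwargs": {
  "motion": [
    {"delta_pos":[0.0,-0.0025,0.01],"turn":0.0,"hand":0.056},
    {"delta_pos":[0.0,0.0,0.018],"turn":0.0,"hand":0.056},
    {"delta_pos":[0.0,0.0,0.02],"turn":0.0,"hand":0.056},
    {"delta_pos":[0.0,0.0,0.018],"turn":0.0,"hand":0.056},
    {"delta_pos":[0.0,0.0,0.013],"turn":0.0,"hand":0.056},
    {"delta_pos":[0.0,0.0,0.008],"turn":0.0,"hand":0.056},
    {"delta_pos":[0.0,0.0,0.005],"turn":0.0,"hand":0.056},
    {"delta_pos":[0.0,0.0,0.003],"turn":0.0,"hand":0.056},
    {"delta_pos":[0.0,0.0,0.001],"turn":0.0,"hand":0.056},
    {"delta_pos":[0.0,0.0,0.0],"turn":0.0,"hand":0.056}
  ]
}}

```text
t: 22.3
tool_pos: [520.7, 91.5, 33.6]
tool_rot: [-3.099, -0.516, -0.001]
force: [0.7, 0.2, -3.1]
finger_gap: 0.783
```

>>> {"fn": "move_arm", "kwargs": {
  "motion": [
    {"delta_pos":[0.0,0.0,0.001],"turn":0.0,"hand":0.056},
    {"delta_pos":[0.0,0.0,0.001],"turn":0.0,"hand":0.056},
    {"delta_pos":[0.0,0.0,0.0],"turn":0.0,"hand":0.056}
  ]
}}

```text
t: 22.6
tool_pos: [520.5, 91.4, 31.4]
tool_rot: [3.099, 0.516, 0.0]
force: [-0.6, -0.4, -4.0]
finger_gap: 0.786
```

>>> {"fn": "move_arm", "kwargs": {
  "motion": [
    {"delta_pos":[0.0,0.0,0.001],"turn":0.0,"hand":0.056},
    {"delta_pos":[0.0,0.0,0.001],"turn":0.0,"hand":0.056},
    {"delta_pos":[0.0,0.0,0.0],"turn":0.0,"hand":0.056}
  ]
}}

```text
t: 22.9
tool_pos: [520.5, 91.5, 30.0]
tool_rot: [3.099, 0.516, 0.001]
force: [-2.9, -0.0, 7.0]
finger_gap: 0.783
```

>>> {"fn": "move_arm", "kwargs": {
  "motion": [
    {"delta_pos":[0.0,0.0,0.0],"turn":0.0,"hand":0.07},
    {"delta_pos":[0.0,0.0,0.0],"turn":0.0,"hand":0.074},
    {"delta_pos":[0.0,0.0,0.0],"turn":0.0,"hand":0.08},
    {"delta_pos":[0.0,0.0,0.0],"turn":0.0,"hand":0.085},
    {"delta_pos":[0.0,0.0,0.0],"turn":0.0,"hand":0.085},
    {"delta_pos":[0.0,0.0,-0.01],"turn":0.0,"hand":0.085},
    {"delta_pos":[0.0,0.0,-0.02],"turn":0.0,"hand":0.085},
    {"delta_pos":[0.0,0.0,-0.03],"turn":0.0,"hand":0.085},
    {"delta_pos":[0.0,0.0,-0.035],"turn":0.0,"hand":0.085},
    {"delta_pos":[0.0,0.0,-0.025],"turn":0.0,"hand":0.085}
  ]
}}

```text
t: 23.9
tool_pos: [520.8, 91.7, 152.1]
tool_rot: [-3.099, -0.516, -0.003]
force: [0.5, -0.1, -0.4]
finger_gap: 0.996
```

```bash
python3 -c "
from h import *
delta((585,274.3,150))"
```

```text
t 23.9 tcp [520.8  91.7 152.1] delta [ 119.9 -151.9    2.3] F [ 0.5 -0.1 -0.4] gap 85.1 q7 [ 0.03  0.45 -0.36  1.87  0.2   0.86 -1.67]
```

>>> {"fn": "move_arm", "kwargs": {
  "motion": [
    {"delta_pos":[0.006,-0.008,0.0],"turn":0.0,"hand":0.085},
    {"delta_pos":[0.016,-0.02,0.0],"turn":0.0,"hand":0.085},
    {"delta_pos":[0.023,-0.029,0.0],"turn":0.0,"hand":0.085},
    {"delta_pos":[0.026,-0.033,0.0],"turn":0.0,"hand":0.085},
    {"delta_pos":[0.022,-0.028,0.0],"turn":0.0,"hand":0.085},
    {"delta_pos":[0.015,-0.019,0.0],"turn":0.0,"hand":0.085},
    {"delta_pos":[0.008,-0.01,0.0],"turn":0.0,"hand":0.085},
    {"delta_pos":[0.004,-0.005,0.0],"turn":0.0,"hand":0.085},
    {"delta_pos":[0.0,0.0,0.0],"turn":0.0,"hand":0.085}
  ]
}}

```text
t: 24.8
tool_pos: [584.5, 274.0, 148.9]
tool_rot: [3.099, 0.516, -0.001]
force: [-0.7, 0.3, -0.2]
finger_gap: 0.998
```

Run:
```python
from h import *
from station import vision
delta((585,274.3,16))
for n in("top","side"):
    c=vision.capture(n); np.savez(n+"5.npz",**c); cv2.imwrite(f"pics/{n}5.png",c["img"])
    for a in(("red",-5,14,8,(613,-94),50),("blue",62,76,70,(520,92),34),("blue",-5,14,8,(520,92),50),("yellow",50,66,58,(489,-300),27),("yellow",-5,14,8,(489,-300),50)):
        try: print(n,a[0],*fit(c,*a))
        except Exception as e: print(n,a,e)
```

```text
t 24.8 tcp [584.5 274.  148.9] delta [  0.7  -0.2 132.9] F [-0.7  0.3 -0.2] gap 85.3 q7 [-0.28  0.62 -0.34  1.55  0.23  1.01 -1.92]
top red [614.8 -97.4  48.8] 41 [614.8 -97.1  49.4]
top blue [522.  91.  33.] 27 [521.7  90.8  34. ]
top blue [521.9  90.6  46.8] 37 [521.8  90.6  47.6]
top yellow [ 489.5 -301.3   26.9] 25 [ 489.3 -301.2   27.6]
top yellow [ 490.8 -303.    49. ] 42 [ 490.7 -303.4   49.8]
side red [588.7 -93.3  27.5] 12 [571.5 -96.2  28.3]
side blue [517.4  96.9  34.9] 28 [517.9  97.9  37.4]
side blue [518.5  96.6  48.7] 35 [518.3  96.6  49.7]
side yellow [ 485.7 -292.9   28.2] 20 [ 485.  -293.4   29.9]
side yellow [ 487.9 -296.1   50.5] 26 [ 487.2 -296.    52.5]
```

View pics/side5.png

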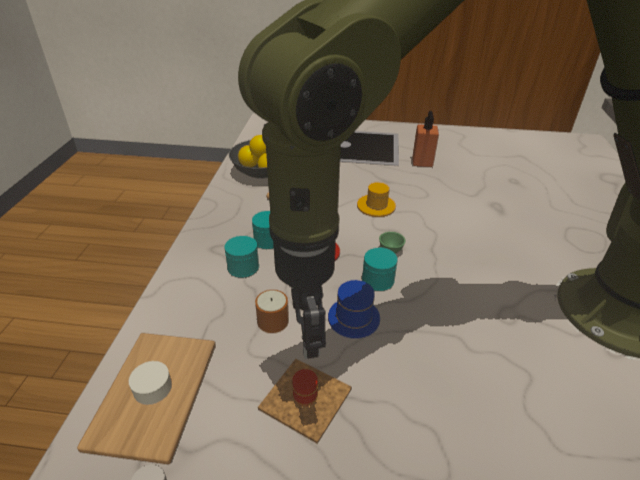

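Blue stands centred on its coaster (about (355,303), both views agree). Yellow sits within about 2–4 mm of its coaster's centre (377,200), and red is still on the trivet (305,385). Now for the red tin.

>>> {"fn": "move_arm", "kwargs": {
  "motion": [
    {"delta_pos":[0.001,0.0,0.01],"turn":0.0,"hand":0.085},
    {"delta_pos":[0.0,0.0,0.02],"turn":0.0,"hand":0.085},
    {"delta_pos":[0.0,0.0,0.025],"turn":0.0,"hand":0.085},
    {"delta_pos":[0.0,0.0,0.025],"turn":0.0,"hand":0.085},
    {"delta_pos":[0.0,0.0,0.02],"turn":0.0,"hand":0.085},
    {"delta_pos":[0.0,0.0,0.015],"turn":0.0,"hand":0.085},
    {"delta_pos":[0.0,0.0,0.009],"turn":0.0,"hand":0.085},
    {"delta_pos":[0.0,0.0,0.004],"turn":0.0,"hand":0.085},
    {"delta_pos":[0.0,0.0,0.0],"turn":0.0,"hand":0.075},
    {"delta_pos":[0.0,0.0,0.0],"turn":0.0,"hand":0.06}
  ],
  "squeeze": 25
}}

```text
t: 25.9
tool_pos: [586.2, 274.7, 22.1]
tool_rot: [-3.099, -0.516, -0.002]
force: [0.1, 0.0, -0.0]
finger_gap: 0.731
```

>>> {"fn": "move_arm", "kwargs": {
  "motion": [
    {"delta_pos":[0.0,0.0,0.0],"turn":0.0,"hand":0.05},
    {"delta_pos":[0.0,0.0,0.0],"turn":0.0,"hand":0.046},
    {"delta_pos":[0.0,0.0,0.0],"turn":0.0,"hand":0.043},
    {"delta_pos":[0.0,0.0,0.0],"turn":0.0,"hand":0.04},
    {"delta_pos":[0.0,0.0,0.0],"turn":0.0,"hand":0.037},
    {"delta_pos":[0.0,0.0,0.0],"turn":0.0,"hand":0.034},
    {"delta_pos":[0.0,0.0,0.0],"turn":0.0,"hand":0.03},
    {"delta_pos":[0.0,0.0,0.0],"turn":0.0,"hand":0.03},
    {"delta_pos":[0.0,0.0,0.0],"turn":0.0,"hand":0.03},
    {"delta_pos":[0.0,0.0,0.0],"turn":0.0,"hand":0.03}
  ]
}}

```text
t: 26.9
tool_pos: [585.8, 274.6, 21.7]
tool_rot: [-3.099, -0.516, -0.001]
force: [-2.2, -0.3, 5.7]
finger_gap: 0.459
```

The grip is rather high on the tin, so I'll open, go 6 mm lower and close again.

>>> {"fn": "move_arm", "kwargs": {
  "motion": [
    {"delta_pos":[0.0,0.0,0.0],"turn":0.0,"hand":0.044},
    {"delta_pos":[0.0,0.0,0.0],"turn":0.0,"hand":0.05},
    {"delta_pos":[0.0,0.0,0.003],"turn":0.0,"hand":0.052},
    {"delta_pos":[0.0,0.0,0.003],"turn":0.0,"hand":0.052},
    {"delta_pos":[0.0,0.0,0.0],"turn":0.0,"hand":0.046},
    {"delta_pos":[0.0,0.0,0.0],"turn":0.0,"hand":0.042},
    {"delta_pos":[0.0,0.0,0.0],"turn":0.0,"hand":0.036},
    {"delta_pos":[0.0,0.0,0.0],"turn":0.0,"hand":0.03},
    {"delta_pos":[0.0,0.0,0.0],"turn":0.0,"hand":0.03},
    {"delta_pos":[0.0,0.0,0.0],"turn":0.0,"hand":0.03}
  ]
}}

```text
t: 27.9
tool_pos: [585.6, 274.4, 15.2]
tool_rot: [3.099, 0.516, -0.0]
force: [0.4, -0.0, -2.2]
finger_gap: 0.461
```

>>> {"fn": "move_arm", "kwargs": {
  "motion": [
    {"delta_pos":[0.0,0.0,0.0],"turn":0.0,"hand":0.03},
    {"delta_pos":[0.0,0.0,0.0],"turn":0.0,"hand":0.03}
  ],
  "squeeze": 35
}}

```text
t: 28.1
tool_pos: [585.6, 274.4, 15.3]
tool_rot: [3.099, 0.516, -0.0]
force: [0.1, 0.3, -1.6]
finger_gap: 0.454
```

>>> {"fn": "move_arm", "kwargs": {
  "motion": [
    {"delta_pos":[0.0,0.0,-0.003],"turn":0.0,"hand":0.03},
    {"delta_pos":[0.0,0.0,-0.006],"turn":0.0,"hand":0.03},
    {"delta_pos":[0.0,0.0,-0.012],"turn":0.0,"hand":0.03},
    {"delta_pos":[0.0,0.0,-0.02],"turn":0.0,"hand":0.03},
    {"delta_pos":[0.0,0.0,-0.03],"turn":0.0,"hand":0.03},
    {"delta_pos":[-0.002,0.007,-0.03],"turn":0.0,"hand":0.03},
    {"delta_pos":[-0.004,0.015,-0.02],"turn":0.0,"hand":0.03},
    {"delta_pos":[-0.006,0.024,-0.009],"turn":0.0,"hand":0.03},
    {"delta_pos":[-0.009,0.032,0.0],"turn":0.0,"hand":0.03},
    {"delta_pos":[-0.009,0.035,0.0],"turn":0.0,"hand":0.03}
  ]
}}

```text
t: 29.1
tool_pos: [594.0, 157.8, 147.2]
tool_rot: [-3.098, -0.518, -0.004]
force: [0.9, 0.1, -1.6]
finger_gap: 0.459
```

>>> {"fn": "move_arm", "kwargs": {
  "motion": [
    {"delta_pos":[-0.009,0.035,0.0],"turn":0.0,"hand":0.03},
    {"delta_pos":[-0.009,0.035,0.0],"turn":0.0,"hand":0.03},
    {"delta_pos":[-0.009,0.035,0.0],"turn":0.0,"hand":0.03},
    {"delta_pos":[-0.009,0.035,0.0],"turn":0.0,"hand":0.03},
    {"delta_pos":[-0.009,0.035,0.0],"turn":0.0,"hand":0.03},
    {"delta_pos":[-0.007,0.028,0.0],"turn":0.0,"hand":0.03},
    {"delta_pos":[-0.005,0.02,0.0],"turn":0.0,"hand":0.03},
    {"delta_pos":[-0.004,0.013,0.0],"turn":0.0,"hand":0.03},
    {"delta_pos":[-0.002,0.007,0.0],"turn":0.0,"hand":0.03},
    {"delta_pos":[0.0,0.0,0.0],"turn":0.0,"hand":0.03}
  ]
}}

```text
t: 30.1
tool_pos: [613.0, -92.9, 145.7]
tool_rot: [3.099, 0.514, 0.001]
force: [-0.3, -0.4, -1.9]
finger_gap: 0.461
```

```bash
python3 -c "
from h import *
delta((613.2,-96.3,18))"
```

```text
t 30.1 tcp [613.  -92.9 145.7] delta [ -0.9   3.2 127.7] F [-0.3 -0.4 -1.9] gap 39.3 q7 [ 0.33  0.59 -0.35  1.63  0.23  0.97 -1.35]
```

>>> {"fn": "move_arm", "kwargs": {
  "motion": [
    {"delta_pos":[-0.001,0.003,0.01],"turn":0.0,"hand":0.03},
    {"delta_pos":[0.0,0.0,0.022],"turn":0.0,"hand":0.03},
    {"delta_pos":[0.0,0.0,0.026],"turn":0.0,"hand":0.03},
    {"delta_pos":[0.0,0.0,0.024],"turn":0.0,"hand":0.03},
    {"delta_pos":[0.0,0.0,0.018],"turn":0.0,"hand":0.03},
    {"delta_pos":[0.0,0.0,0.012],"turn":0.0,"hand":0.03},
    {"delta_pos":[0.0,0.0,0.008],"turn":0.0,"hand":0.03},
    {"delta_pos":[0.0,0.0,0.005],"turn":0.0,"hand":0.03},
    {"delta_pos":[0.0,0.0,0.002],"turn":0.0,"hand":0.03},
    {"delta_pos":[0.0,0.0,0.0],"turn":0.0,"hand":0.03}
  ]
}}

```text
t: 31.1
tool_pos: [613.3, -95.6, 18.6]
tool_rot: [3.099, 0.516, 0.001]
force: [-0.3, -0.1, -2.4]
finger_gap: 0.459
```

>>> {"fn": "move_arm", "kwargs": {
  "motion": [
    {"delta_pos":[0.0,0.0,0.001],"turn":0.0,"hand":0.03},
    {"delta_pos":[0.0,0.0,0.001],"turn":0.0,"hand":0.03},
    {"delta_pos":[0.0,0.0,0.0],"turn":0.0,"hand":0.03}
  ]
}}

```text
t: 31.4
tool_pos: [613.1, -95.7, 16.5]
tool_rot: [3.099, 0.515, 0.001]
force: [-0.6, 0.6, -1.5]
finger_gap: 0.458
```

>>> {"fn": "move_arm", "kwargs": {
  "motion": [
    {"delta_pos":[0.0,0.0,0.001],"turn":0.0,"hand":0.03},
    {"delta_pos":[0.0,0.0,0.0005],"turn":0.0,"hand":0.03},
    {"delta_pos":[0.0,0.0,0.0],"turn":0.0,"hand":0.03}
  ]
}}

```text
t: 31.7
tool_pos: [613.1, -95.7, 15.2]
tool_rot: [3.099, 0.516, 0.001]
force: [-1.8, -0.3, 3.8]
finger_gap: 0.458
```

Contact. Releasing, rising, and backing off toward +y so the arm clears the view.

>>> {"fn": "move_arm", "kwargs": {
  "motion": [
    {"delta_pos":[0.0,0.0,0.0],"turn":0.0,"hand":0.042},
    {"delta_pos":[0.0,0.0,0.0],"turn":0.0,"hand":0.046},
    {"delta_pos":[0.0,0.0,0.0],"turn":0.0,"hand":0.055},
    {"delta_pos":[0.0,0.0,0.0],"turn":0.0,"hand":0.07},
    {"delta_pos":[0.0,0.0,-0.005],"turn":0.0,"hand":0.085},
    {"delta_pos":[0.0,0.0,-0.015],"turn":0.0,"hand":0.085},
    {"delta_pos":[0.0,0.0,-0.03],"turn":0.0,"hand":0.085},
    {"delta_pos":[0.0,0.0,-0.04],"turn":0.0,"hand":0.085},
    {"delta_pos":[0.0,0.0,-0.04],"turn":0.0,"hand":0.085},
    {"delta_pos":[0.0,0.0,-0.04],"turn":0.0,"hand":0.085}
  ]
}}

```text
t: 32.7
tool_pos: [612.8, -95.5, 187.8]
tool_rot: [3.099, 0.516, 0.002]
force: [0.4, -0.2, 0.3]
finger_gap: 0.997
```

>>> {"fn": "move_arm", "kwargs": {
  "motion": [
    {"delta_pos":[-0.01,0.01,-0.02],"turn":0.0,"hand":0.085},
    {"delta_pos":[-0.025,0.015,-0.01],"turn":0.0,"hand":0.085},
    {"delta_pos":[-0.035,0.025,0.0],"turn":0.0,"hand":0.085},
    {"delta_pos":[-0.035,0.025,0.0],"turn":0.0,"hand":0.085},
    {"delta_pos":[-0.035,0.025,0.0],"turn":0.0,"hand":0.085},
    {"delta_pos":[-0.035,0.025,0.0],"turn":0.0,"hand":0.085},
    {"delta_pos":[-0.035,0.025,0.0],"turn":0.0,"hand":0.085},
    {"delta_pos":[-0.025,0.02,0.0],"turn":0.0,"hand":0.085},
    {"delta_pos":[-0.01,0.01,0.0],"turn":0.0,"hand":0.085},
    {"delta_pos":[0.0,0.0,0.0],"turn":0.0,"hand":0.085}
  ]
}}

```text
t: 33.7
tool_pos: [438.6, -347.1, 215.6]
tool_rot: [3.099, 0.51, 0.001]
force: [1.1, 0.4, -0.4]
finger_gap: 0.992
```

Run:
```python
from h import *
from station import vision
delta((613,-96,200))
A=(("red",-5,14,8,(613,-94),50),("red",44,60,50,(613,-94),20),("blue",-5,14,8,(520,92),50),("blue",62,76,70,(520,92),34),("yellow",-5,14,8,(489,-300),50),("yellow",50,66,58,(489,-300),27))
for n in("top","side"):
    c=vision.capture(n); cv2.imwrite(f"pics/{n}6.png",c["img"])
    for a in A:
        try: print(n,a[0],*fit(c,*a))
        except Exception as e: print(n,a,e)
    d=cv2.absdiff(c["img"],np.load(n+"0.npz")["img"]).max(2)
    for nm,xy,h in(("candle",(667,122),30),("bowl",(453,-118),18)):
        K=c["intrinsics"];p=K@(c["R"]@np.array([*xy,h])+c["t"]);u,v=(p[:2]/p[2]).astype(int)
        print(n,nm,(u,v),"mean diff",d[v-18:v+18,u-18:u+18].mean().round(1))
a,b=[cv2.imread(f"pics/{n}6.png") for n in("top","side")]
cv2.imwrite("pics/pair6.png",np.hstack([cv2.resize(a[150:350,230:490],(396,305)),cv2.resize(b[120:360,210:430],(396,432))[:305]]))
```

```text
t 33.7 tcp [ 438.6 -347.1  215.6] delta [ 245.7 -182.    15.4] F [ 1.1  0.4 -0.4] gap 84.7 q7 [ 0.86  0.43 -0.35  1.7   0.16  1.04 -0.79]
top red [614.8 -97.4  48.8] 41 [614.8 -97.1  49.4]
top red [615.3 -95.1  19.3] 19 [615.2 -94.7  20. ]
top blue [521.3  90.7  47.3] 45 [521.3  90.9  47.9]
top blue [521.4  91.   33.4] 26 [521.6  90.8  34. ]
top yellow [ 491.  -303.    48.8] 39 [ 490.5 -303.7   50. ]
top yellow [ 489.7 -301.5   26.8] 28 [ 489.6 -301.1   27.5]
top candle (np.int64(259), np.int64(209)) mean diff 6.7
top bowl (np.int64(367), np.int64(304)) mean diff 5.9
side red [611.3 -91.9  50.3] 28 [611.5 -91.6  51.6]
side red [611.1 -89.   20.4] 18 [611.2 -88.   22.5]
side blue [518.4  95.8  48.4] 34 [518.3  95.7  49.2]
side blue [517.2  96.1  34.3] 30 [519.4  97.8  37.3]
side yellow [ 487.8 -297.    51. ] 28 [ 488.7 -296.6   53. ]
side yellow [ 486.3 -293.    28.1] 20 [ 488.2 -293.    31.5]
side candle (np.int64(273), np.int64(310)) mean diff 2.8
side bowl (np.int64(389), np.int64(245)) mean diff 2.7
```

View pics/pair6.png

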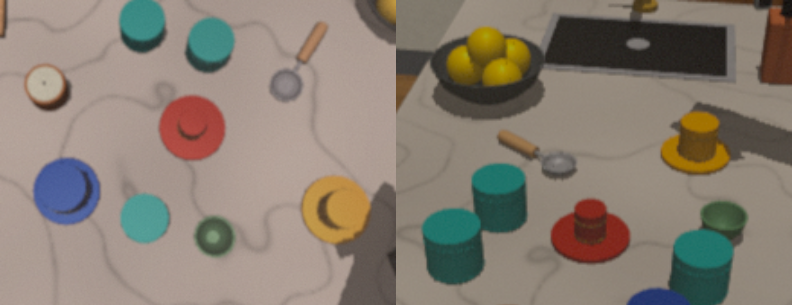

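All three tins stand upright on their own coasters: red (192,125), blue (67,190) and yellow (337,208) in the left crop. Each centre is within about 4 mm of its coaster's centre, the bystanders haven't moved, and the arm touches nothing. Handing in.

```bash
python3 -c "
from station import order
print(order.finish_job())"
```

```text
the job is handed in; nothing more can be done
None
```

All three tins are now standing upright on their own coasters, and I handed the job in at about 34 s on the robot's clock. The stack had been left on the red coaster, so I moved red to the trivet, yellow to its coaster, blue to its coaster, and then red to its own. I lowered each tin until the force reading showed contact before letting go.

**Final offsets:** measured in both camera views, each tin was well inside the 15 mm limit:

| Tin | Distance from coaster centre |
|---|---|
| Red | about 2–3 mm |
| Blue | about 0–1 mm |
| Yellow | about 2–4 mm |

**Bystanders and arm:** the candle and salt bowl looked unchanged against the first pictures. The gripper was open and over 150 mm above the worktop at the end.

**What disagreed or went off plan:**
- The two cameras differed by about 3–6 mm in absolute position. I compared each tin with its coaster in the same view and checked against where the gripper closed.
- The yellow tin slid about 3–4 mm on the blue one as the jaws closed, because the arm had stopped slightly short of its target. It had no effect on the placing.
- I gripped the red tin too high on the trivet at first, so I regripped it 6 mm lower.

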